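Hang the horseshoe-nail bin on the louvered panel

ROBOT

A 6-joint arm with a two-finger parallel gripper is mounted at the origin on the work surface. World frame = base frame: x ahead of the robot, y to its left, z up, the work surface at z = 0. Lengths are in m, angles in rad, forces in N, time in s.
With the tool pointing down it reaches from about 0.375 to 0.9 m from the base axis. Payload 3.1 kg.
Tool frame: the origin (TCP) lies midway between the tips of the shut fingers; the grasp point (between the pads) lies 19 mm behind it (manip.hold_point_z is the distance from the TCP to the grasp point, in m); z points along the fingers, y is the direction in which the jaws open and shut (so a half turn about z gives the same grasp; the last joint's range is limited). The gripper opens to 85 mm and grips with 20 to 120 N. Pads are 22 mm wide; open, the fingers measure 114 mm over their backs; the gripper's body (76 mm by 85 mm) begins 54 mm behind the grasp point. The pads swing forward as they close: fully open they stand 13 mm farther back than shut.
Start: joints at [1.171, 0.527, 1.433, -0, 1.181, -0.178], TCP at [0.137, 0.61, 0.231] pointing down, gripper open.
Joint ranges: [-3.08, 3.08], [-0.75, 2.2], [0.22, 2.44], [-1.43, 4.57], [0, 2.65], [-2.85, 2.85]. Speed limits (rad/s): [2.79, 2.79, 3.14, 3.14, 3.14, 3.14].

INTERFACE

Orientations are given as a unit quaternion [x, y, z, w].
In Python, from station import manip gives the robot as it stands.
- The arm moves only by the tool drive_tool, never from a script. Its argument "motion" is one flat list of numbers, 7 for each row, row after row: the shift along the tool's x, y, z in mm, then the turn, a rotation vector about the tool's x, y, z in degrees, then the finger opening in mm, from 0 to 85.4. A call has 1 to 8 rows; each row is the pose to reach, as a shift and turn from the pose measured when the call began, along the tool's axes at that moment; what a row does not reach only later rows make up. A row lasts 1/8 s, in which the tool goes at most 62.5 mm and 10.7 degrees, less where a joint would pass 70% of its speed; a pose out of reach is approached as far as the arm can. A call with a gripper value outside its range is refused whole. The fingers move at their own pace and stop on an object; "force" is the grip in N (left out, the last holds). Time passes only in rows, so rows that repeat a pose let the fingers close. It gives the time, the measured TCP pose, the force and the opening at its end, in the units of the state.
- manip.sense(): the state, without advancing time (a new reading comes with each control period).
- manip.snapshot(name): name is "scene" or "top" or "wrist"; returns a dict with "color" (400x640x3 uint8, red, green, blue), "fx", "fy", "cx", "cy" (pixels), "view" (4x4, takes a point from world to camera coordinates). Camera axes: x right, y up, looking along -z (the intrinsics and any distortion apply to the point x, -y, -z); pixel columns grow to the right and rows downward; lengths in m; the calibration is good to about 2 mm. A picture is of the moment at which its call begins. There is no depth.
- manip.sign_off(): hands the job in, once; it reports no verdict.
The state is a dict: "t": time; "q": joint angles; "qd": joint speeds; "tau": joint torques, N m; "tcp_pos": TCP position; "tool_rot": TCP orientation; "force": force on the tool from outside, world axes, zero at the start; "ft_torque": the same for the moment, N m; "finger_gap": opening from 0.0 (shut) to 1.0 (fully open).
Only numpy, scipy, OpenCV 4.12 (cv2) and the standard library are available. Lean on these libraries where they do the work, as an engineer would, in place of code of your own. Each camera call takes 0.05 s, during which the arm holds its last target.

TASK

Pick up the red bin of horseshoe nails and hang it by its lip on the free stretch of the grey louvered panel's top rail, beside the yellow bin already there and on the same side of the panel. Lift it over the rail and drop it so that the lip catches fully, leave it hanging upright, square to the panel and still, near the middle of the free stretch, and leave the blue bin and the horseshoe where they are.

Things in the scene. Friction and masses are not known exactly. Their poses are not given: they have to be found in the camera images.
- red_bin: Loose red bin with nails fixed inside, 95 (x) x 54 (y) x 60 mm high, 0.3 kg. Origin: centre of underside; +x to its low front, z up. Rigid flat sides, 60 mm high over x -47 to 27: grip from above across the 54. Hooked lip on the back wall (outer face x -47.5), as wide as the bin: underside of its top at z 57, 8 mm wide inside; flange slopes out and down to x -74, z 32 (mouth 24 mm wide).
- bay (a point): Middle of the rail's free 190 mm: bare top edge, 140 mm above the table, of a fixed grey plate 4 mm thick, 260 long; point on the edge, mid thickness. +x: square out of the plate to the side where bins hang, away from the robot; y along rail, z up. A like yellow bin hangs fixed 96 mm to +y. The hung bin has this heading, its origin at about x +49, z -61 mm from here, its front sagging 6 degrees.
- blue_bin: Bystander: loose bin of the same shape and size as the red one, but blue, holding brass studs. Origin: centre of the underside. It may have swapped places with the red bin.
- horseshoe: Bystander: loose steel horseshoe lying flat on the table, about 125 x 125 mm, 10 mm thick. Origin: its centre, on the underside.
Things that resemble listed ones, but are neither listed nor needed, are in the scene too. There is more than one size of the red_bin; the one meant has the size given above.

How it is judged:
By the outcome, as a careful person would: the job done as asked, in the order asked, and still so for the second after the job is handed in, with the robot touching nothing.
It also fails if it takes over 38 s, if anything falls off the work surface, if the arm or the gripper's body presses on something with over 40 N, if the wrist force passes 120 N, or if a joint passes its speed limit or range.

## Working session

There is one attempt and no reset: what is moved stays moved. The work goes in short steps, Python scripts to look and compute and a tool call to move; the robot and the scene stay as the last step left them, time stands still between calls to the robot, and variables do not carry over. Pictures are saved under pics/ and viewed, and the job is handed in when it is done.

Besides the shell and the picture viewer there is one more tool, called after "Emit:" in YAML: its name, and indented under it one key for each argument. drive_tool: Moves the arm, as the interface text tells. Its arguments: {"type":"object","properties":{"motion":{"type":"array","items":{"type":"number"}},"force":{"type":"number"}},"required":["motion"]}

```bash
ls; mkdir -p pics; python3 - <<'E'
from station import manip
import cv2,pickle
d={}
for n in ["scene","top","wrist"]:
    s=manip.snapshot(n); d[n]=s
    cv2.imwrite(f"pics/{n}0.png",s["color"][:,:,::-1]); print(n,s["fx"],s["fy"],s["cx"],s["cy"],s["view"],[k for k in s])
pickle.dump(d,open("s0.pkl","wb"))
print(manip.sense())
E
```

```text
pics
scene 378.8074322790054 378.8074322790054 323.31020767763124 195.1808987569938 [[ 0.71965793  0.69430856  0.00529963 -0.31216656]
 [-0.60016339  0.6182012   0.50757383  0.3808552 ]
 [ 0.34913662 -0.36846017  0.86159197 -1.18981358]
 [ 0.          0.          0.          1.        ]] ['color', 'fx', 'fy', 'cx', 'cy', 'view']
top 428.54157593659204 428.54157593659204 310.24160175271714 201.15913724626105 [[ 0.02657185 -0.99952907  0.01534836 -0.15862372]
 [ 0.99333621  0.02812349  0.11176873 -0.57774274]
 [-0.11214774  0.01227618  0.99361571 -1.05788955]
 [ 0.          0.          0.          1.        ]] ['color', 'fx', 'fy', 'cx', 'cy', 'view']
wrist 315.4396794650696 315.4396794650696 317.0651533802505 199.60512624503943 [[ 0.21803035  0.97594034 -0.00179349 -0.62418676]
 [-0.92994819  0.20719725 -0.30375264  0.04005028]
 [-0.29607285  0.06789515  0.95274924 -0.37943518]
 [ 0.          0.          0.          1.        ]] ['color', 'fx', 'fy', 'cx', 'cy', 'view']
{'t': 0.15, 'q': array([ 1.17146201e+00,  5.28269245e-01,  1.43363290e+00,  9.26806907e-06,
        1.18140562e+00, -1.78499279e-01]), 'qd': array([-6.59861111e-05, -2.94994411e-03, -4.03666668e-03, -8.55622048e-04,
       -1.70462524e-03, -2.15147615e-04]), 'tau': array([ 6.48212736e-04, -4.42743623e+01, -1.78275651e+01, -2.35600619e-04,
        5.53673817e-03,  4.15588430e-08]), 'tcp_pos': array([0.13664879, 0.60930217, 0.23054028]), 'tool_rot': array([ 1.10195000e-01,  9.93909617e-01, -8.20788549e-04, -2.48436789e-04]), 'force': array([ 0.83256473,  0.01983195, -0.53470409]), 'ft_torque': array([-0.03565064, -0.01554265, -0.0043853 ]), 'finger_gap': 1.0007021464113863}
```

View pics/scene0.png

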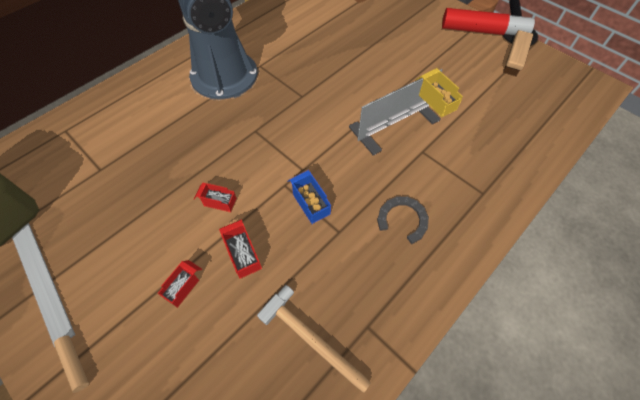

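View pics/top0.png

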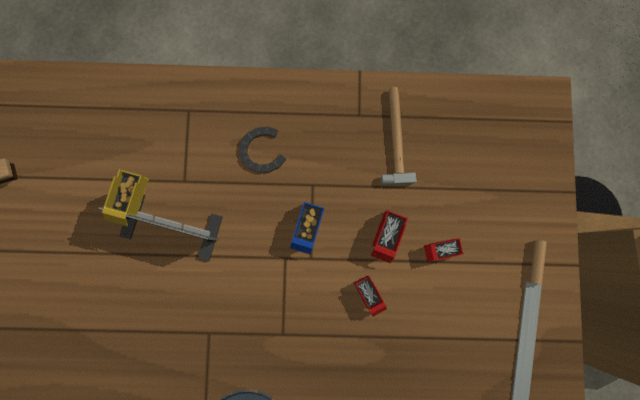

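View pics/wrist0.png

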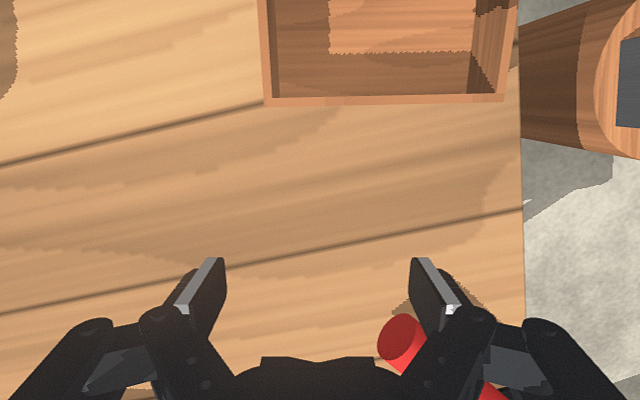

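The large red bin, the same size as the blue one, is at top (389,236). Two smaller red bins are at (444,250) and (370,295). The panel is at (128,212)–(215,236). Next I'll enlarge these.

```bash
python3 - <<'E'
import cv2,pickle,numpy as np
d=pickle.load(open("s0.pkl","rb"))
def crop(n,x0,y0,w,h,f,o):
    c=d[n]["color"][y0:y0+h,x0:x0+w,::-1]
    cv2.imwrite(o,cv2.resize(c,None,fx=f,fy=f,interpolation=cv2.INTER_CUBIC))
crop("top",350,200,80,70,8,"pics/c1.png")
crop("top",95,160,135,105,5.9,"pics/c2.png")
crop("scene",210,210,70,70,8,"pics/c3.png")
crop("scene",340,60,130,100,6,"pics/c4.png")
E
```

```text
(no output)
```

View pics/c1.png

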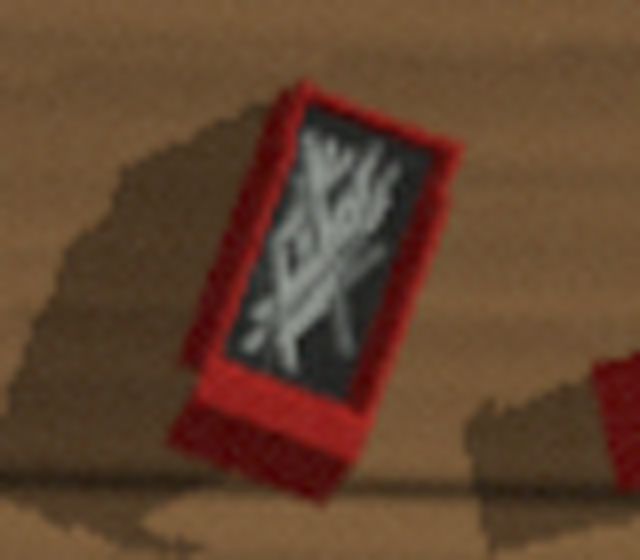

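View pics/c2.png

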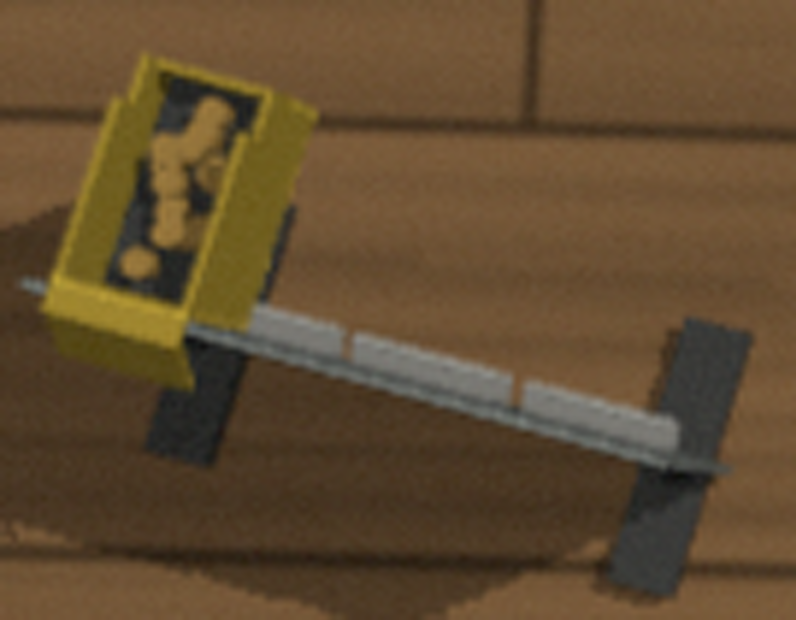

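View pics/c3.png

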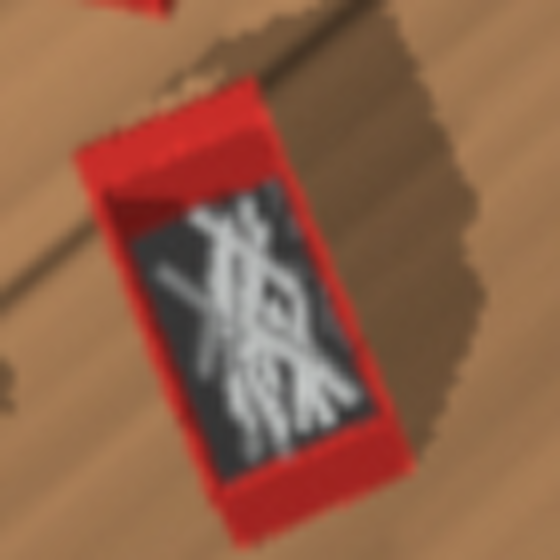

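View pics/c4.png

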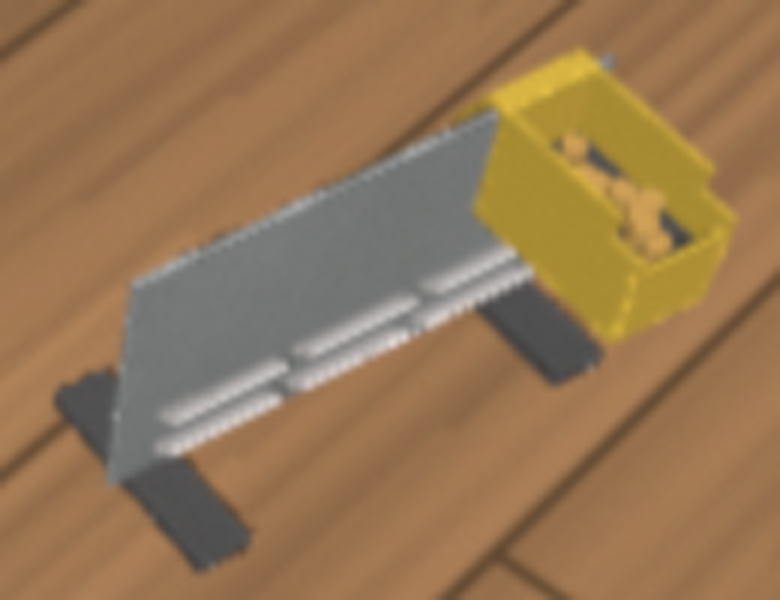

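```bash
cat > h.py <<'E'
import numpy as np
def proj(s,P):
    P=np.atleast_2d(P); V=s["view"]; c=P@V[:3,:3].T+V[:3,3]
    return np.c_[s["cx"]+s["fx"]*c[:,0]/-c[:,2], s["cy"]-s["fy"]*c[:,1]/-c[:,2]]
def ray(s,uv,z):
    V=s["view"];R=V[:3,:3];o=-R.T@V[:3,3]
    d=R.T@np.array([(uv[0]-s["cx"])/s["fx"],-(uv[1]-s["cy"])/s["fy"],-1])
    return o+d*(z-o[2])/d[2]
def place(p,L):  # p x,y,yaw ; L Nx3
    L=np.atleast_2d(L);c,s=np.cos(p[2]),np.sin(p[2])
    return np.c_[p[0]+c*L[:,0]-s*L[:,1],p[1]+s*L[:,0]+c*L[:,1],L[:,2]]
E
python3 - <<'E'
import pickle,numpy as np
from scipy.optimize import least_squares
from h import *
d=pickle.load(open("s0.pkl","rb"))
T=d["top"];S=d["scene"]
t=lambda a,b:(95+a/5.9,160+b/5.9); s=lambda a,b:(340+a/6,60+b/6)
for nm,pt in dict(l=t(22,283),r=t(728,468),yr=t(190,330),yl=t(42,308)).items(): print("top",nm,ray(T,pt,.14).round(4))
for nm,pt in dict(l=s(607,62),r=s(135,287),yr=s(497,110)).items(): print("sc",nm,ray(S,pt,.14).round(4))
# bin
tb=lambda a,b:(350+a/8,200+b/8); sb=lambda a,b:(210+a/8,210+b/8)
def f(p):
    h=p[3];q=p[:3];x=p[4]
    A=proj(T,place(q,[[-.074,.027,.032],[-.074,-.027,.032],[.0475,.027,h],[.0475,-.027,h]]))-[tb(170,447),tb(325,503),tb(303,82),tb(464,146)]
    B=proj(S,place(q,[[.0475,-.027,0],[.0475,.027,0],[x,-.027,.06],[x,.027,.06]]))-[sb(240,548),sb(412,465),sb(78,155),sb(257,77)]
    return np.r_[A.ravel(),B.ravel()]
r=least_squares(f,[.55,-.3,-.3,.04,-.058]);print(r.x.round(4),np.degrees(r.x[2]));print(f(r.x).reshape(-1,2).round(2))
E
```

```text
top l [0.5407 0.3394 0.14  ]
top r [0.4769 0.0645 0.14  ]
top yr [0.5243 0.2737 0.14  ]
top yl [0.5312 0.331  0.14  ]
sc l [0.5452 0.3321 0.14  ]
sc r [0.4836 0.0862 0.14  ]
sc yr [0.5284 0.2738 0.14  ]
[ 0.51   -0.3477 -0.3428  0.0461 -0.0552] -19.639743426735066
[[-1.08 -0.71]
 [-0.37  0.09]
 [-0.17 -0.35]
 [-0.18 -0.6 ]
 [-0.6  -0.48]
 [ 0.2  -0.25]
 [-1.05  0.24]
 [-0.69  0.48]]
```

```bash
python3 - <<'E'
import pickle,numpy as np
from h import *
d=pickle.load(open("s0.pkl","rb"))
T=d["top"];S=d["scene"]
t=lambda a,b:(95+a/5.9,160+b/5.9)
l=ray(T,t(22,281),.14);r=ray(T,t(672,465),.14);print(l,r,np.linalg.norm(l-r),np.degrees(np.arctan2(l[0]-r[0],l[1]-r[1])))
# consensus: average
for a,b in ((l,r),(np.array([.5452,.3321,.14]),np.array([.4836,.0862,.14]))):
    m=(a+b)/2;u=(a-b)/np.linalg.norm(a-b);y=np.array([.5265,.2738,.14]);print(m,(y-b)@u)
E
```

```text
[0.54143547 0.3394632  0.14      ] [0.4775171  0.08594654 0.14      ] 0.2614502885321607 14.150881603980205
[0.50947629 0.21270487 0.14      ] 0.19412825109376866
[0.5144  0.20915 0.14   ] 0.1924016329494893
```

```bash
cat >> h.py <<'E'
from scipy.spatial.transform import Rotation as Ro
def rel(st,pos,yaw,pitch=0):
    """target: tool down, tool y = bin y at yaw (deg); tool x = -bin x; pitch deg: front sag positive"""
    R0=Ro.from_quat(st["tool_rot"])
    Rb=Ro.from_euler("ZY",[yaw,pitch],degrees=True)
    Rt=Rb*Ro.from_matrix(np.array([[-1,0,0],[0,1,0],[0,0,-1.]]).T)
    sh=R0.inv().apply(np.array(pos)-st["tcp_pos"])*1000
    return sh.round(1),np.degrees((R0.inv()*Rt).as_rotvec()).round(1)
E
python3 - <<'E'
from station import manip
import pickle
from h import *
d=pickle.load(open("s0.pkl","rb"));st=manip.sense()
V=d["wrist"]["view"];C=-V[:3,:3].T@V[:3,3];R0=Ro.from_quat(st["tool_rot"])
print("cam",C,"in tool",R0.inv().apply(C-st["tcp_pos"]),"view dir tool",R0.inv().apply(-V[2,:3]))
print(rel(st,[.44,.20,.30],-14.1))
E
```

```text
cam [0.06099588 0.62663254 0.37255248] in tool [ 7.76562244e-02  9.84227552e-05 -1.41988272e-01] view dir tool [-3.04052900e-01  2.14454748e-04  9.52655125e-01]
(array([-385.6, -333. ,  -69. ]), array([-0.1, -0. ,  1.4]))
```

Emit:
drive_tool:
  motion: [-386,-333,-69,0,0,1.4,85,-386,-333,-69,0,0,1.4,85,-386,-333,-69,0,0,1.4,85,-386,-333,-69,0,0,1.4,85,-386,-333,-69,0,0,1.4,85,-386,-333,-69,0,0,1.4,85,-386,-333,-69,0,0,1.4,85,-386,-333,-69,0,0,1.4,85]

```text
t: 1.15
tcp_pos: [0.4326, 0.2099, 0.2983]
tool_rot: [0.122, 0.992, -0.001, -0.0]
force: [1.2, 0.8, 0.3]
finger_gap: 0.995
```

```bash
python3 - <<'E'
from station import manip
from h import *
st=manip.sense();print(rel(st,[.44,.20,.30],-14.1)); print(rel(st,[.5025,-.345,.24],-19.6),st["t"])
E
```

```text
(array([-9.6, -7.8, -1.7]), array([-0.1, -0. ,  0. ]))
(array([-202.6, -521.2,   59. ]), array([-0.1, -0. ,  5.5])) 1.15
```

Settle for one row, then take the picture of the rail.

Emit:
drive_tool:
  motion: [-10,-8,-2,0,0,0,85,-10,-8,-2,0,0,0,85]

```text
t: 1.4
tcp_pos: [0.4404, 0.1992, 0.3001]
tool_rot: [0.123, 0.992, -0.001, -0.001]
force: [-0.2, 0.4, 0.1]
finger_gap: 0.997
```

```bash
python3 - <<'E'
from station import manip
import cv2,pickle
s=manip.snapshot("wrist");pickle.dump(s,open("w1.pkl","wb"))
cv2.imwrite("pics/w1.png",s["color"][:,:,::-1])
from h import *
st=manip.sense();print(st["tcp_pos"],rel(st,[.5025,-.345,.24],-19.6),st["t"])
E
```

```text
[0.43944102 0.20001256 0.29987936] (array([-193.9, -513.2,   60.2]), array([-0.1, -0.1,  5.5])) 1.45
```

View pics/w1.png

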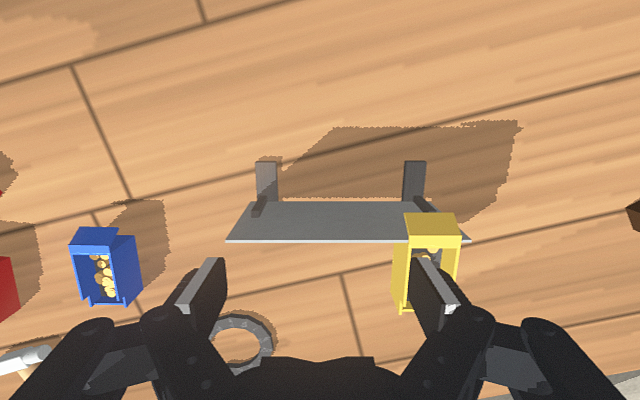

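```bash
python3 - <<'E'
import cv2,pickle
s=pickle.load(open("w1.pkl","rb"))
from h import *
a,b,c,e=[ray(s,p,.14) for p in ((225,240.5),(471,240.5),(404,240.5),(461,240.5))]
print(a,b,np.linalg.norm(a-b),np.linalg.norm(a-c),np.linalg.norm(a-e),np.degrees(np.arctan2(b[0]-a[0],b[1]-a[1])),(a+c)/2)
im=s["color"][215:260,215:480,::-1]
cv2.imwrite("pics/w1c.png",cv2.resize(im,None,fx=3,fy=3,interpolation=cv2.INTER_CUBIC))
E
```

```text
[0.47858957 0.09006489 0.14      ] [0.54144277 0.34023683 0.14      ] 0.2579467419615509 0.18773755377734377 0.24746987657805 14.103090218082762 [0.50146233 0.18110436 0.14      ]
```

View pics/w1c.png

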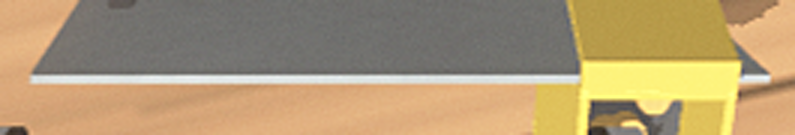

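Emit:
drive_tool:
  motion: [-194,-513,60,0,0,5.5,85,-194,-513,60,0,0,5.5,85,-194,-513,60,0,0,5.5,85,-194,-513,60,0,0,5.5,85,-194,-513,60,0,0,5.5,85,-194,-513,60,0,0,5.5,85,-194,-513,60,0,0,5.5,85,-194,-513,60,0,0,5.5,85]

```text
t: 2.45
tcp_pos: [0.4975, -0.2933, 0.2451]
tool_rot: [0.169, 0.986, 0.0, -0.001]
force: [1.7, 0.1, 0.1]
finger_gap: 0.998
```

```bash
python3 - <<'E'
from station import manip
from h import *
st=manip.sense();print(rel(st,[.5025,-.345,.24],-19.6),st["t"])
E
```

```text
(array([-21.9, -47.1,   5.1]), array([-0. , -0.2,  0.2])) 2.45
```

Emit:
drive_tool:
  motion: [-22,-47,5,0,0,0,85,-22,-47,5,0,0,0,85,-22,-47,5,0,0,0,85]

```text
t: 2.82
tcp_pos: [0.5028, -0.3423, 0.2393]
tool_rot: [0.168, 0.986, 0.001, -0.002]
force: [-0.7, 1.3, -0.6]
finger_gap: 0.994
```

```bash
python3 - <<'E'
from station import manip
import cv2,pickle
s=manip.snapshot("wrist");pickle.dump(s,open("w2.pkl","wb"))
cv2.imwrite("pics/w2.png",s["color"][:,:,::-1])
from h import *
im=s["color"][:,:,::-1].copy()
st=manip.sense();print(st["tcp_pos"])
q=[.51,-.3477,np.radians(-19.64)]
P=place(q,[[.0475,.027,.045],[.0475,-.027,.045],[-.0475,.027,.06],[-.0475,-.027,.06],[-.074,.027,.032],[-.074,-.027,.032],[.027,.027,.06],[.027,-.027,.06],[-.0475,.027,0],[-.0475,-.027,0]])
uv=proj(s,P);print(uv.round(1))
im=cv2.resize(im[100:340,220:420],None,fx=2.5,fy=2.5,interpolation=cv2.INTER_CUBIC)
cv2.imwrite("pics/w2raw.png",im)
for u,v in uv: cv2.circle(im,(int((u-220)*2.5),int((v-100)*2.5)),2,(255,255,0),-1)
cv2.imwrite("pics/w2c.png",im)
E
```

```text
[ 0.50281883 -0.34202886  0.23967427]
[[337.4 222.6]
 [290.2 222.3]
 [340.8 140.3]
 [287.3 140. ]
 [339.6 112.2]
 [289.1 111.8]
 [338.8 210. ]
 [288.8 209.7]
 [337.1 134.3]
 [291.7 134. ]]
```

View pics/w2c.png

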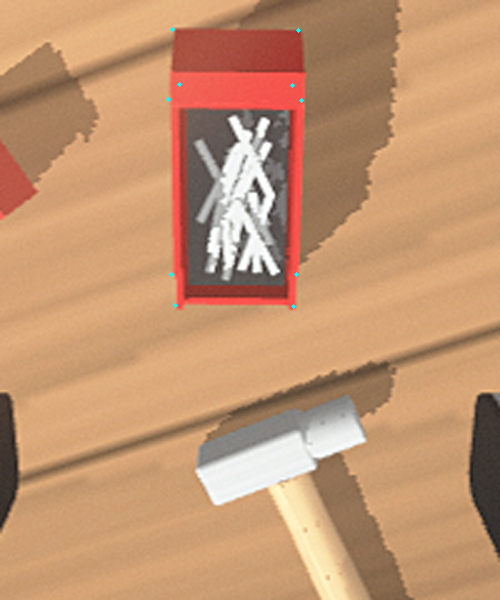

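View pics/w2.png

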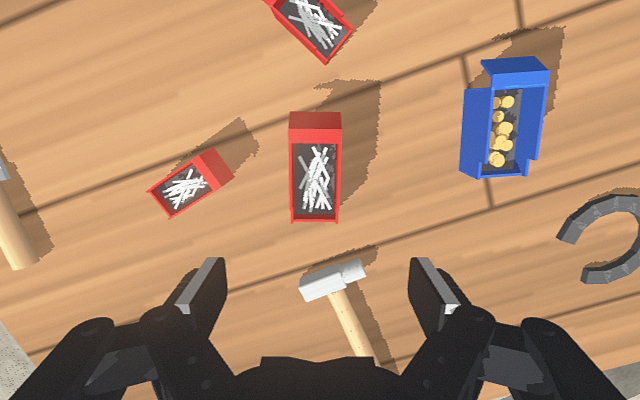

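```bash
python3 - <<'E'
from station import manip
from h import *
st=manip.sense();print(rel(st,[.5025,-.3445,.02],-19.6),st["t"])
E
```

```text
(array([ -1.6,  -2.8, 219.7]), array([ 0.1, -0.3,  0.3])) 2.875
```

Emit:
drive_tool:
  motion: [-1.6,-2.6,50,0,-0.3,0.3,85,-1.6,-2.6,100,0,-0.3,0.3,85,-1.6,-2.6,145,0,-0.3,0.3,85,-1.6,-2.6,180,0,-0.3,0.3,85,-1.6,-2.6,205,0,-0.3,0.3,85,-1.6,-2.6,220,0,-0.3,0.3,85,-1.6,-2.6,220,0,-0.3,0.3,85]

```text
t: 3.75
tcp_pos: [0.5026, -0.3428, 0.0193]
tool_rot: [0.169, 0.986, 0.001, -0.0]
force: [0.1, 0.7, 1.0]
finger_gap: 0.998
```

Emit:
drive_tool:
  motion: [0,0,0,0,0,0,40,0,0,0,0,0,0,40,0,0,0,0,0,0,40,0,0,0,0,0,0,40,0,0,0,0,0,0,40,0,0,0,0,0,0,40]
  force: 50

```text
t: 4.5
tcp_pos: [0.5035, -0.344, 0.021]
tool_rot: [0.169, 0.986, 0.0, 0.001]
force: [0.4, -0.2, 6.8]
finger_gap: 0.623
```

Emit:
drive_tool:
  motion: [0,0,-10,0,0,0,40,0,0,-35,0,0,0,40,0,0,-75,0,0,0,40,0,0,-120,0,0,0,40,0,0,-165,0,0,0,40,0,0,-205,0,0,0,40,0,0,-225,0,0,0,40,0,0,-230,0,0,0,40]

```text
t: 5.5
tcp_pos: [0.503, -0.3437, 0.2523]
tool_rot: [0.169, 0.986, -0.0, 0.002]
force: [-0.5, 0.1, -3.8]
finger_gap: 0.623
```

```bash
python3 - <<'E'
from station import manip
import cv2,pickle
s=manip.snapshot("wrist");pickle.dump(s,open("w3.pkl","wb"))
from h import *
im=s["color"][:,:,::-1].copy()
st=manip.sense();print(st["tcp_pos"],st["force"],st["finger_gap"],st["t"])
# expected bin pose
b=Ro.from_euler("Z",-19.64,degrees=True)
o=st["tcp_pos"]+np.array([.51,-.3477,0])-np.array([.5035,-.344,.021])
L=np.array([[-.0475,.027,.06],[-.0475,-.027,.06],[-.074,.027,.032],[-.074,-.027,.032],[.027,.027,.06],[.027,-.027,.06],[-.058,.027,.06],[-.058,-.027,.06]])
uv=proj(s,place([o[0],o[1],np.radians(-19.64)],L)+[0,0,o[2]]);print(uv.round(1))
im=cv2.resize(im[50:350,190:450],None,fx=2,fy=2,interpolation=cv2.INTER_CUBIC)
for u,v in uv: cv2.circle(im,(int((u-190)*2),int((v-50)*2)),2,(255,255,0),-1)
cv2.imwrite("pics/w3c.png",im)
t=manip.snapshot("scene");cv2.imwrite("pics/sc3.png",t["color"][:,:,::-1])
# target hover
yaw=-14.1;off=place([0,0,np.radians(-14.1)],[[.058-.0075,0,0]])[0]
print(rel(st,np.array([.502,.1805,.27])+off,-14.1))
E
```

```text
[ 0.50276527 -0.34351752  0.25169013] [-0.79002466 -0.05118588 -3.37740531] 0.6261359385768864 5.55
[[390.8 211.7]
 [235.9 211.2]
 [380.4 127. ]
 [247.9 126.4]
 [377.4 377.8]
 [249.2 377.5]
 [393.1 182.6]
 [233.6 182. ]]
(array([125. , 498.6, -18.3]), array([ 0. ,  0.1, -5.4]))
```

View pics/w3c.png

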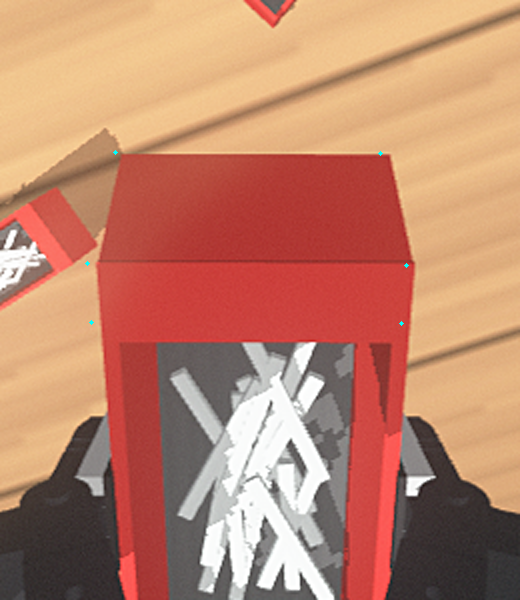

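Emit:
drive_tool:
  motion: [5,20,0,0,0,-0.5,40,17,65,0,0,0,-1,40,31,122,0,0,0,-2,40,46,182,0,0,0,-2.5,40,61,242,0,0,0,-3,40,76,302,0,0,0,-4,40,91,362,0,0,0,-4.5,40,105,420,0,0,0,-5.4,40]

```text
t: 6.6
tcp_pos: [0.5416, 0.0908, 0.2496]
tool_rot: [0.122, 0.993, 0.001, -0.001]
force: [1.1, -0.7, -3.4]
finger_gap: 0.628
```

```bash
python3 - <<'E'
from station import manip
from h import *
st=manip.sense();off=place([0,0,np.radians(-14.1)],[[.058-.0075,0,0]])[0]
print(rel(st,np.array([.502,.1805,.25])+off,-14.1),st["t"])
E
```

```text
(array([ 9.6, 77.4, -0.3]), array([ 0.1, -0.1,  0.1])) 6.6
```

Emit:
drive_tool:
  motion: [5,40,0,0,0,0,40,8,66,0,0,0,0,40,9.6,77,0,0,0,0,40,9.6,77,0,0,0,0,40,9.6,77,0,0,0,0,40]

```text
t: 7.22
tcp_pos: [0.5504, 0.1668, 0.2493]
tool_rot: [0.122, 0.993, 0.0, -0.002]
force: [0.6, 1.0, -4.1]
finger_gap: 0.629
```

```bash
python3 - <<'E'
from station import manip
import cv2,pickle
s=manip.snapshot("wrist");pickle.dump(s,open("w4.pkl","wb"))
cv2.imwrite("pics/w4.png",s["color"][:,:,::-1])
from h import *
st=manip.sense();print(st["tcp_pos"],st["tool_rot"],st["force"],st["t"])
E
```

```text
[0.55060959 0.16669472 0.24950841] [ 1.22412742e-01  9.92478026e-01  3.14965144e-04 -1.54592277e-03] [ 0.37833198 -0.7808875  -4.07937368] 7.275
```

View pics/w4.png

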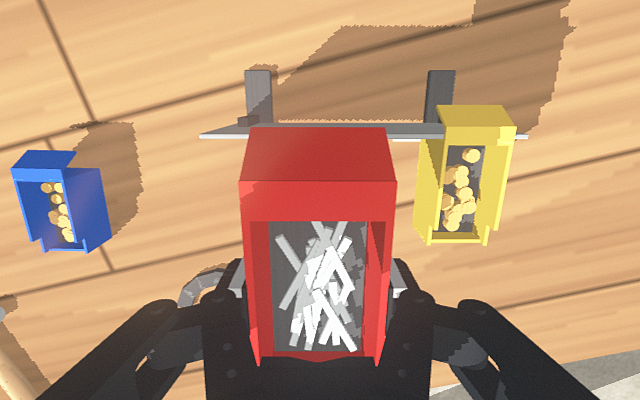

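```bash
python3 - <<'E'
import cv2,pickle
from h import *
s=pickle.load(open("w4.pkl","rb"))
im=s["color"][95:165,190:540,::-1]
cv2.imwrite("pics/w4c.png",cv2.resize(im,(800,160*1),interpolation=cv2.INTER_CUBIC))
for (x0,n) in((190,"a"),(400,"b")):
  cv2.imwrite(f"pics/w4{n}.png",cv2.resize(s["color"][110:160,x0:x0+140,::-1],None,fx=5.5,fy=5.5,interpolation=cv2.INTER_CUBIC))
E
```

```text
(no output)
```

View pics/w4a.png

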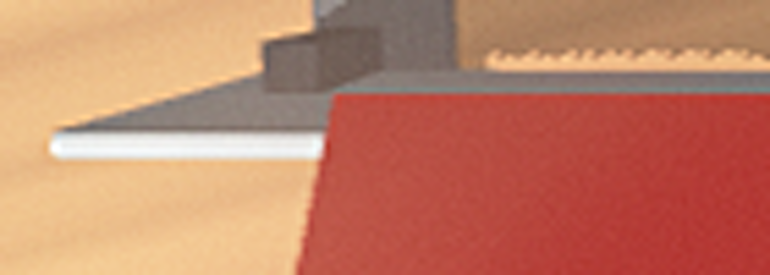

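View pics/w4b.png

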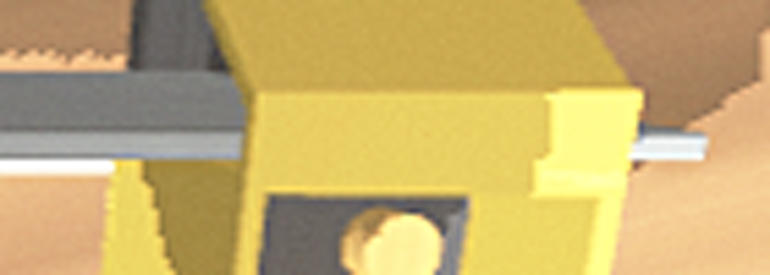

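```bash
python3 - <<'E'
import cv2,pickle
from h import *
s=pickle.load(open("w4.pkl","rb"))
a,b,c=[ray(s,p,.14) for p in ((199.1,136.4),(528.5,136.6),(444.2,136.5))]
u=(b-a)/np.linalg.norm(b-a);print(np.linalg.norm(b-a),np.linalg.norm(c-a),np.degrees(np.arctan2(u[0],u[1])))
bay=(a+c)/2;print(bay, a+.095*u)
tcp=np.array([.5506,.1667,.2495]);n=np.array([u[1],-u[0],0]);print("tcp rel bay n,u",(tcp-bay)@n,(tcp-bay)@u)
# tcp->bin check in this image
q=[tcp[0]+.0074*n[0],tcp[1]+.0074*n[1],np.radians(-14.1)]
print(proj(s,place(q,[[-.058,.027,.06],[-.058,-.027,.06],[-.074,.027,.032],[-.074,-.027,.032]])+[0,0,.2285]).round(1))
E
```

```text
0.2592644867132888 0.19289351710413313 14.01483873042859
[0.5029546  0.18266043 0.14      ] [0.50262262 0.18125215 0.14      ]
tcp rel bay n,u 0.050092331271257534 -0.0039468955033449375
[[396.4 183.4]
 [236.4 183.1]
 [382.9 128. ]
 [250.2 127.7]]
```

Emit:
drive_tool:
  motion: [0,3,20,0,0,0,40,0,3,50,0,0,0,40,0,3,80,0,0,0,40,0,3,105,0,0,0,40,0,3,122,0,0,0,40,0,3,130,0,0,0,40,0,3,132,0,0,0,40,0,3,132,0,0,0,40]

```text
t: 8.28
tcp_pos: [0.5515, 0.1697, 0.1182]
tool_rot: [0.122, 0.992, 0.0, -0.001]
force: [0.4, -0.3, -4.5]
finger_gap: 0.626
```

```bash
python3 - <<'E'
from station import manip
import cv2,pickle
from h import *
st=manip.sense();print(st["tcp_pos"],st["tool_rot"],st["force"],st["t"])
d={}
for n in("wrist","scene","top"):
  s=manip.snapshot(n);d[n]=s
pickle.dump(d,open("d5.pkl","wb"))
cv2.imwrite("pics/w5.png",d["wrist"]["color"][:,:,::-1])
cv2.imwrite("pics/s5.png",cv2.resize(d["scene"]["color"][40:160,320:480,::-1],None,fx=5,fy=5,interpolation=cv2.INTER_CUBIC))
bay=np.array([.5027,.1815,.14]);y=np.radians(14.1);n=np.array([np.cos(y),-np.sin(y),0])
print((st["tcp_pos"]-bay)@n, (st["tcp_pos"]-bay)@[np.sin(y),np.cos(y),0])
E
```

```text
[0.55154202 0.16974881 0.11816523] [ 1.22451487e-01  9.92474031e-01  4.73023564e-04 -8.41053368e-04] [ 0.44717333 -0.26134065 -4.45766682] 8.275
0.05023327470175576 0.0005014980485547414
```

View pics/w5.png

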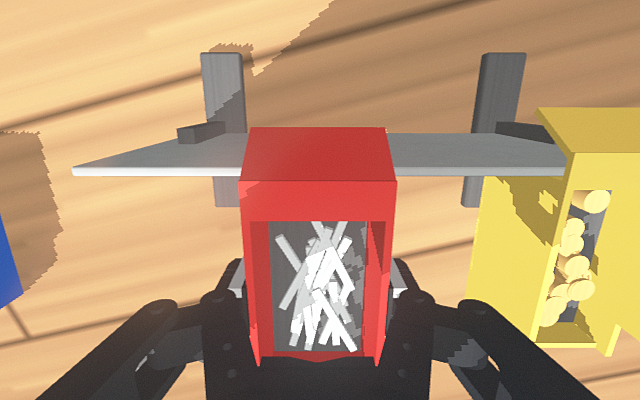

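View pics/s5.png

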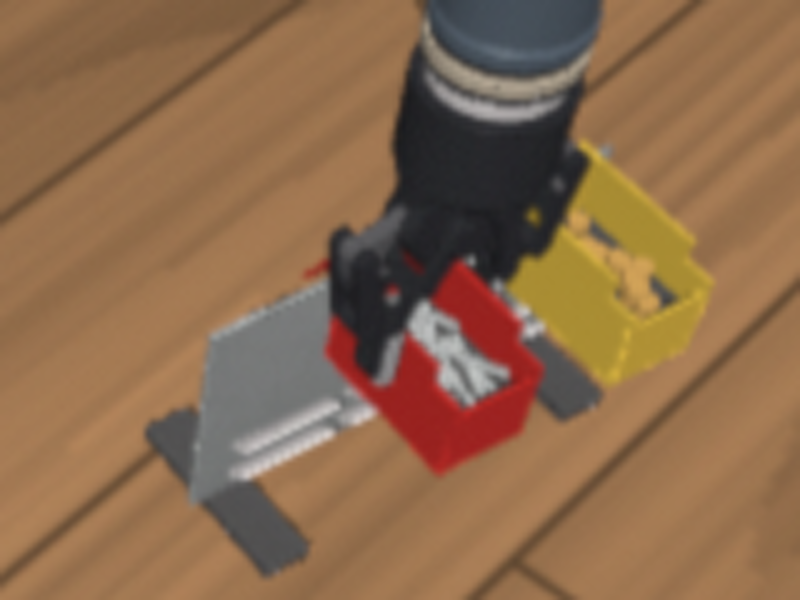

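```bash
python3 - <<'E'
import cv2,pickle
from h import *
d=pickle.load(open("d5.pkl","rb"));s=d["wrist"]
for x0,n in((60,"a"),(440,"b")):
  cv2.imwrite(f"pics/w5{n}.png",cv2.resize(s["color"][150:190,x0:x0+140,::-1],None,fx=5.5,fy=5.5,interpolation=cv2.INTER_CUBIC))
E
```

```text
(no output)
```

View pics/w5a.png

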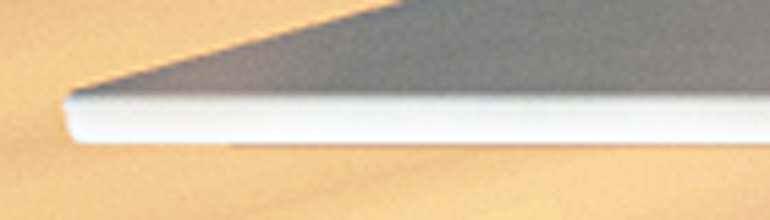

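View pics/w5b.png

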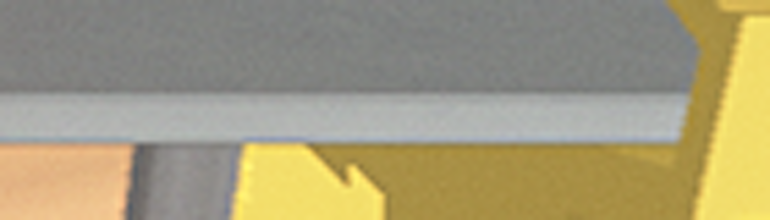

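```bash
python3 - <<'E'
import pickle
from h import *
s=pickle.load(open("d5.pkl","rb"))["wrist"]
a,c=[ray(s,p,.14) for p in ((72.4,171.6),(564.5,171.5))]
u=(c-a)/np.linalg.norm(c-a);n=np.array([u[1],-u[0],0]);tcp=np.array([.55154,.16975,.11816])
print(np.linalg.norm(c-a),np.degrees(np.arctan2(u[0],u[1])),(tcp-a)@n,(tcp-(a+c)/2)@u,(tcp-a)@u)
q=[tcp[0]+.0074*n[0],tcp[1]+.0074*n[1],np.radians(-14.1)]
print(proj(s,place(q,[[-.058,.027,.06],[-.058,-.027,.06],[-.074,.027,.032],[-.074,-.027,.032]])+[0,0,.0972]).round(1))
E
```

```text
0.1916740918325355 14.010179823010535 0.050614655359055995 -0.0008486823638967182 0.09498836355237102
[[396.6 182.8]
 [236.6 182.6]
 [383.1 127.4]
 [250.3 127.2]]
```

Emit:
drive_tool:
  motion: [3,0,0,0,0,0,40,6.2,0,2,0,0,0,40,6.2,0,7,0,0,0,40,6.2,0,10.5,0,0,0,40,6.2,0,12.5,0,0,0,40,6.2,0,13,0,0,0,40]

```text
t: 9.18
tcp_pos: [0.5455, 0.1713, 0.105]
tool_rot: [0.122, 0.992, 0.0, -0.001]
force: [-0.3, 0.4, -4.3]
finger_gap: 0.623
```

```bash
python3 - <<'E'
from station import manip
import cv2,pickle
from h import *
st=manip.sense();print(st["tcp_pos"],st["tool_rot"],st["force"],st["ft_torque"],st["t"])
s=manip.snapshot("wrist")
cv2.imwrite("pics/w6.png",s["color"][:,:,::-1])
E
```

```text
[0.54545184 0.17134468 0.10501408] [ 1.22373219e-01  9.92483627e-01  4.57015776e-04 -9.14970708e-04] [-0.34093523  0.40298787 -4.31226691] [ 0.0654806   0.05345341 -0.01118436] 9.175
```

View pics/w6.png

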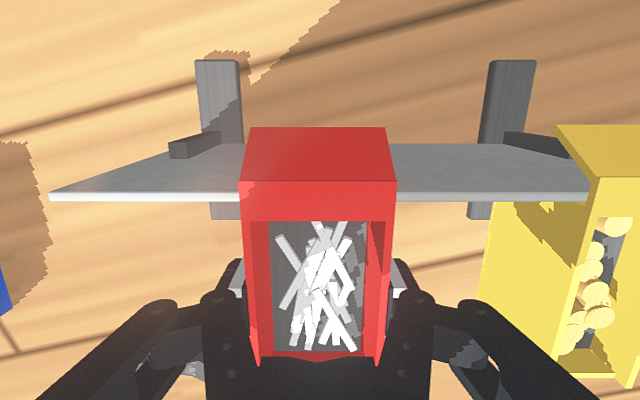

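Emit:
drive_tool:
  motion: [0,0,0.7,0,0,0,40,0,0,1.3,0,0,0,40,0,0,1.3,0,0,0,40]

```text
t: 9.6
tcp_pos: [0.5455, 0.1713, 0.1039]
tool_rot: [0.122, 0.992, 0.0, -0.001]
force: [-0.3, -0.3, -3.2]
finger_gap: 0.628
```

Emit:
drive_tool:
  motion: [0,0,0.5,0,0,0,40,0,0,1,0,0,0,40,0,0,1,0,0,0,40]

```text
t: 9.98
tcp_pos: [0.5455, 0.1714, 0.1036]
tool_rot: [0.122, 0.992, 0.001, -0.001]
force: [-1.0, -0.7, 4.6]
finger_gap: 0.627
```

Contact: the vertical force rose by about 8 N, so the lip is resting on the rail. Now I'll open the fingers.

Emit:
drive_tool:
  motion: [0,0,0,0,0,0,58,0,0,0,0,0,0,64,0,0,0,0,0,0,75,0,0,0,0,0,0,85,0,0,0,0,0,0,85,0,0,0,0,0,0,85]

```text
t: 10.72
tcp_pos: [0.5455, 0.1714, 0.1036]
tool_rot: [0.122, 0.992, 0.001, -0.001]
force: [-0.4, 0.2, 1.1]
finger_gap: 0.993
```

```bash
python3 - <<'E'
from station import manip
import cv2
st=manip.sense();print(st["force"],st["finger_gap"],st["t"])
s=manip.snapshot("wrist")
cv2.imwrite("pics/w7.png",s["color"][:,:,::-1])
E
```

```text
[-0.44165783  0.22555919  1.14609828] 0.9928243276791002 10.725
```

View pics/w7.png

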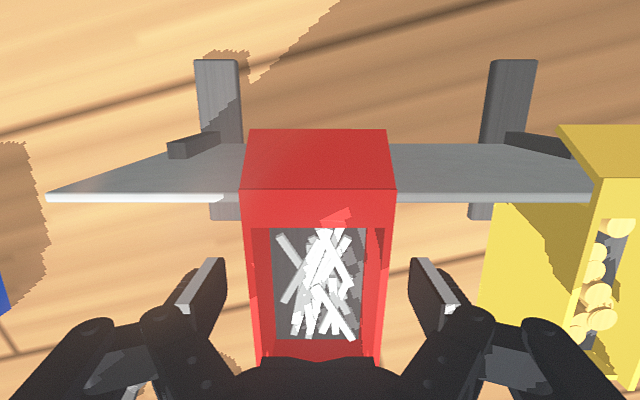

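The bin hangs with its lip on the rail, and both fingers are clear at columns 228 and 410, against the bin's 240–397. I'll retreat straight up.

Emit:
drive_tool:
  motion: [0,0,-8,0,0,0,85,0,0,-25,0,0,0,85,0,0,-55,0,0,0,85,0,0,-95,0,0,0,85,0,0,-140,0,0,0,85,0,0,-170,0,0,0,85,0,0,-180,0,0,0,85,0,0,-180,0,0,0,85]

```text
t: 11.78
tcp_pos: [0.5457, 0.1712, 0.2843]
tool_rot: [0.122, 0.992, 0.001, -0.0]
force: [0.0, -0.4, 0.4]
finger_gap: 0.997
```

Emit:
drive_tool:
  motion: [40,-40,0,0,0,0,85,40,-80,0,0,0,0,85,40,-130,0,0,0,0,85,40,-170,0,0,0,0,85,40,-200,0,0,0,0,85,40,-200,0,0,0,0,85,40,-200,0,0,0,0,85]

```text
t: 12.65
tcp_pos: [0.4578, -0.0126, 0.2831]
tool_rot: [0.123, 0.992, 0.001, -0.001]
force: [0.5, 0.4, -0.7]
finger_gap: 0.998
```

```bash
python3 - <<'E'
from station import manip
import cv2,pickle
d={}
for n in("wrist","scene","top"):
  d[n]=manip.snapshot(n); cv2.imwrite(f"pics/{n}8.png",d[n]["color"][:,:,::-1])
pickle.dump(d,open("d8.pkl","wb"))
a=cv2.resize(d["scene"]["color"][50:160,340:480,::-1],None,fx=5,fy=5,interpolation=cv2.INTER_CUBIC)
cv2.imwrite("pics/s8c.png",a)
cv2.imwrite("pics/t8c.png",cv2.resize(d["top"]["color"][160:265,95:230,::-1],None,fx=5.5,fy=5.5,interpolation=cv2.INTER_CUBIC))
E
```

```text
(no output)
```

View pics/s8c.png

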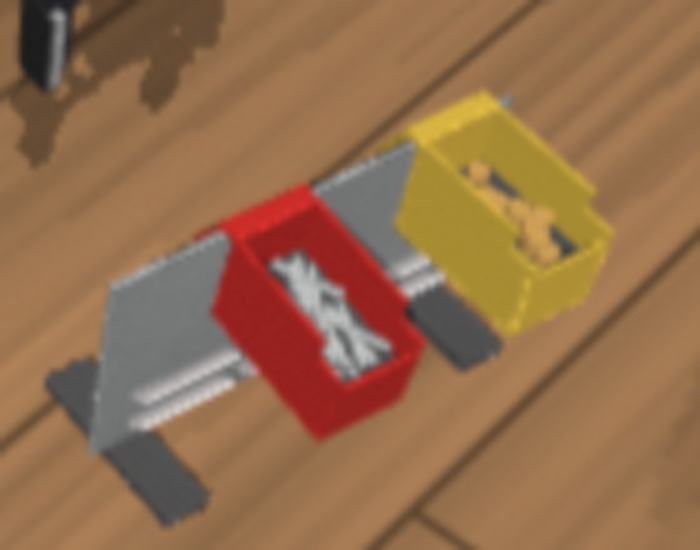

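View pics/t8c.png

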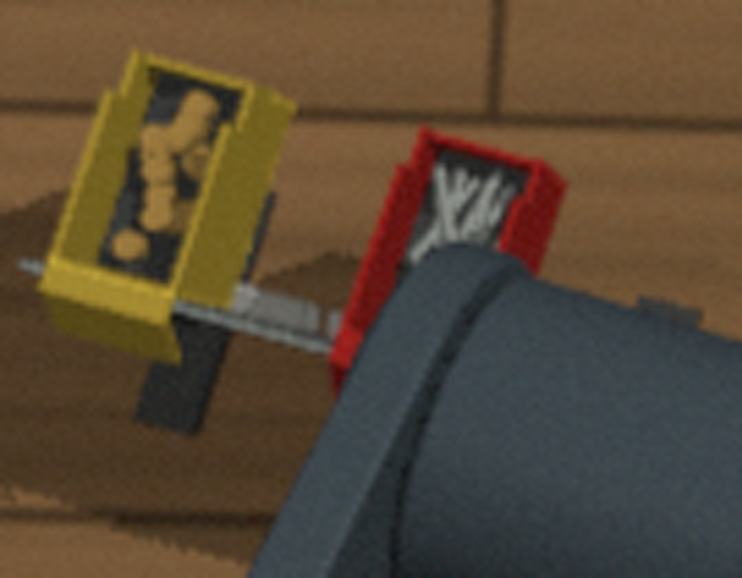

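View pics/top8.png

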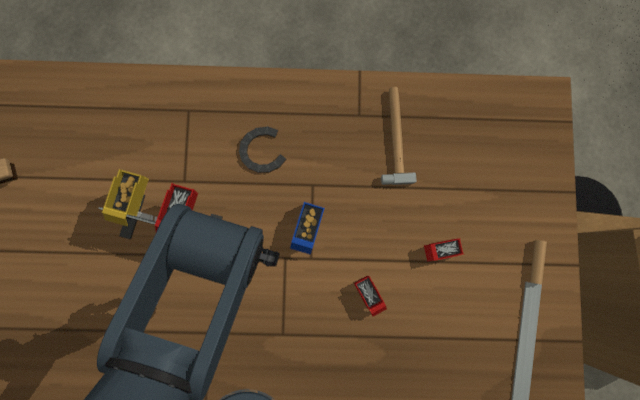

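```bash
python3 - <<'E'
from station import manip
import cv2,pickle,numpy as np
from h import *
o=pickle.load(open("d8.pkl","rb"))["scene"];z=pickle.load(open("s0.pkl","rb"))["scene"]
s=manip.snapshot("scene")
f=lambda a,b,x0,y0,x1,y1:np.abs(a["color"][y0:y1,x0:x1].astype(int)-b["color"][y0:y1,x0:x1]).max(2)
print("still",f(o,s,370,80,430,145).max(),f(o,s,370,80,430,145).mean(),"ref noise",f(o,s,370,190,430,245).mean())
print("shoe",f(z,s,370,190,430,245).mean(),"blue",f(z,s,285,165,335,225).mean())
Rb=Ro.from_euler("ZY",[-14.1,6],degrees=True);bay=np.array([.5027,.1815,.14]);org=bay+Ro.from_euler("Z",-14.1,degrees=True).apply([.049,0,-.061])
P=Rb.apply([[.0475,.027,0],[.0475,-.027,0],[-.0475,-.027,0],[.027,.027,.06],[.027,-.027,.06],[-.058,.027,.06],[-.058,-.027,.06],[.0475,.027,.046],[.0475,-.027,.046]])+org
im=cv2.resize(s["color"][50:160,340:480,::-1],None,fx=5,fy=5,interpolation=cv2.INTER_CUBIC)
for u,v in proj(s,P): cv2.circle(im,(int((u-340+.5)*5),int((v-50+.5)*5)),3,(255,255,0),-1)
cv2.imwrite("pics/s9.png",im)
E
```

```text
still 18 1.103076923076923 ref noise 0.9127272727272727
shoe 0.923939393939394 blue 0.9376666666666666
```

View pics/s9.png

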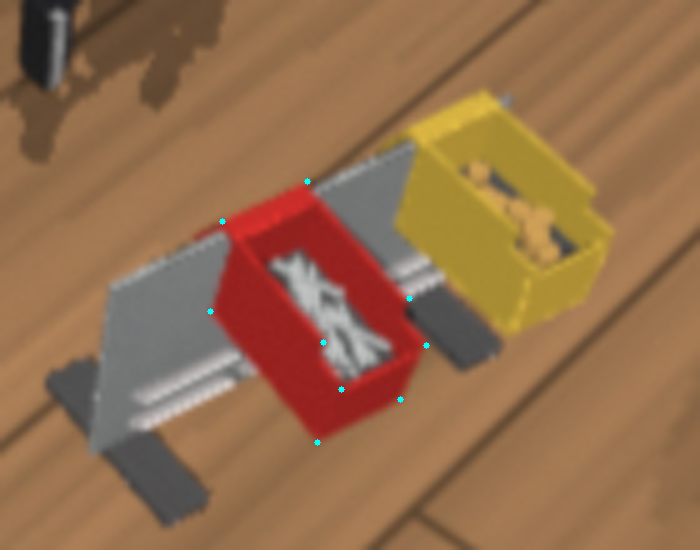

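The hung bin matches the expected seated pose to about 1 px and isn't moving. The blue bin and horseshoe haven't moved.

```bash
python3 -c "
from station import manip
print(manip.sense()['t'],manip.sign_off())"
```

```text
the job is handed in; nothing more can be done
12.85 None
```

The red bin of nails now hangs by its lip near the middle of the rail's free stretch, on the same side as the yellow bin, and I handed the job in at 12.85 s. I picked the full-size red bin, not the two smaller ones, gripped it across its 54 mm width, and lifted it over the rail. I lowered it until the lip bore on the rail (about 8 N change in vertical force), opened the fingers and backed the arm away.

**Last checks**
- **Seating:** in the scene camera the bin matched the expected hung pose, with its 6° sag, to about 1 px. It looked parallel to the yellow bin.
- **Position:** before release it was within about 1 mm of the middle of the free stretch.
- **Stillness:** two pictures taken moments apart showed only image noise.
- **Bystanders:** the blue bin and horseshoe were unchanged from the first picture.
- **Disagreements:** none of the final checks failed. My first reading of the rail's right end from the top camera was wrong, because I took the plate's bottom corner for its top. I corrected that before moving the arm. In the final top picture the arm hid part of the bin, so I relied on the scene view.

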